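# Fit up a base plate and tube on the welding bench

## Robot

A 6-joint arm with a two-finger parallel gripper is mounted at the origin on the work surface. World frame = base frame: x ahead of the robot, y to its left, z up, the work surface at z = 0. Lengths are in m, angles in rad, forces in N, time in s.
With the tool pointing down it reaches from about 0.325 to 0.775 m from the base axis. Payload 5.5 kg.
Tool frame: the origin (TCP) lies at the very end of the fingers, on their centre line; the grasp point (between the pads) lies 19 mm behind it; z points along the fingers, y is the line along which they close (so a half turn about z gives the same grasp; the last joint's range is limited). The gripper opens to 88 mm and grips with 3 to 60 N. Pads are 20 mm wide; open, the fingers measure 115 mm over their backs; the gripper's body (75 mm by 178 mm) begins 61 mm behind the grasp point.
Start: joints at [1.22, 0.091, 1.231, -0, 1.82, -0.057], TCP at [0.174, 0.574, 0.223] pointing down, gripper open.
Joint ranges: [-2.87, 2.87], [-0.86, 2.18], [0.17, 2.46], [-1.51, 4.65], [0.06, 2.69], [-2.65, 2.65]. Speed limits (rad/s): [2.57, 2.57, 3.01, 3.14, 3.14, 3.14].

## Interface

Orientations are given as [roll, pitch, yaw] about the fixed x, y, z axes, in that order (R = Rz(yaw) Ry(pitch) Rx(roll)).
In Python, from workcell import bot gives the robot as it stands.
- The arm moves only by the shell command python3 -m handwheel 'ROWS'. ROWS is JSON, a list of rows, each a list of 3 entries, a list of its own where there are three numbers: the shift along the tool's x, y, z in units of 50 mm (1.0 is 50 mm), then the turn, a rotation vector about the tool's x, y, z in units of 6 degrees (1.0 is 6 degrees), then the opening, from 0 (shut) to 1 (fully open). In form: [[[tx, ty, tz], [ax, ay, az], gripper], ...]. A call has 1 to 20 rows; each row shifts and turns the commanded pose from where the row before left it, along the tool's axes as they then stand; what a row does not reach is not made up. A row lasts 1/8 s, in which the tool goes at most 62.5 mm and 10.7 degrees, less where a joint would pass 70% of its speed; a pose out of reach is approached as far as the arm can. A call with a number of a shift or a turn outside -1 to 1 is refused whole. A call with a gripper value outside its range is refused whole. The fingers move at their own pace and stop on an object; the grip force is fixed at half the most. Time passes only in rows, so rows that do not move let the fingers close. It gives the time, the measured TCP pose, the force, the opening and the grip force at its end, in the units of the state.
- bot.get_state(): the state, without advancing time (a new reading comes with each control period).
- bot.capture(name): name is "scene" or "side" or "wrist"; returns a dict with "image" (384x512x3 uint8, red, green, blue), "camera_matrix" (3x3 intrinsics, pixels), "R" (3x3) and "t" (3): a world point X has camera coordinates R X + t. Camera axes: x right, y down, z forward; pixel columns grow to the right and rows downward; lengths in m; the calibration is good to about 2 mm. A picture is of the moment at which its call begins. There is no depth.
- bot.close_job(): hands the job in; it is judged then, once.
The state is a dict: "clock": time; "q": joint angles; "joint_velocities": joint speeds; "joint_efforts": joint torques, N m; "tool_pos": TCP position; "eef_rot": TCP orientation; "force": force on the tool from outside, world axes, zero at the start; "moment": the same for the moment, N m; "grip_width": opening from 0.0 (shut) to 1.0 (fully open); "grip_force": force on a finger pad.
Only numpy, scipy, OpenCV 4.12 (cv2) and the standard library are available. Lean on these libraries where they do the work, as an engineer would, in place of code of your own. Each camera call takes 0.05 s, during which the arm holds its last target. There are 200 camera calls.

## Task

First push the loose aluminium plate flat across the bench until it sits fully home in the blue corner stop, against both bars. Then draw the red square tube out of the green rack by its protruding end, sliding it along the bench until it is wholly clear, and let go of it on the bench; pick it up again by its middle and lay it on the plate along the black line, centred both ways, leaving the plate home. Leave everything else on the bench where it is.

Things in the scene. Friction and masses are not known exactly. Their poses are not given: they have to be found in the camera images.
- base_plate: loose bare aluminium plate, 130 mm (x) by 180 mm (y) by 12 mm thick, 0.5 to 0.85 kg, too wide to grip: push its edges. A black line on top runs along y through its middle, a 34 mm tick across each end. Origin: centre of its underside. It starts nearer the robot and right of its home, turned up to 0.55 rad against it; its +x edge meets the back bar, its +y edge the side bar
- corner_stop: two blue steel bars, 15 mm high, 32 wide, fixed to the bench at a right angle. Origin: on the bench, where the plate's origin comes when home (axes parallel). Back bar: inner face at x = +65 mm, from y = -91 to +124. Side bar: inner face at y = +90 mm, from x = -35 to +65. The -x and -y sides are open. Place and yaw (up to 0.2 rad) vary
- stock_rack: low green rack fixed to the bench, 140 mm (x) by 200 mm (y), 57 mm high: two bays side by side, centred at y = +45 and -45 mm, each 91 mm wide and 49 mm high inside, open to -x (front face at x = -70 mm), closed at the back, roofed. Origin: centre of its underside. Place and yaw (up to 0.15 rad) vary
- tube: square steel tube painted red, 170 mm long, 30 x 30 mm section, about 0.36 kg, lying in one of the two rack bays, with 47 to 63 mm sticking out at the front (-x end); its middle is under the roof. Origin: centre of its underside; x runs along its length (pointing into the rack at the start)
- copper_bar: flat copper bar, 170 x 40 x 15 mm, lying in the rack bay that does not hold the red tube, sticking out like it; leave it alone. Origin: centre of its underside; x runs along its length
- spray_blue: blue spray can standing upright, 66 mm diameter, 190 mm tall; bystander. Origin: centre of its underside
- wire_brush: brush with a wooden handle, about 200 mm long, lying on the bench; bystander. x runs along it, handle to -x
- hammer: hammer with a wooden handle, about 240 mm long, lying on the bench; bystander. x runs along it, handle to -x
- wrench: steel wrench, about 200 mm long, lying on the bench; bystander. x runs along it, handle to -x
- magnet_square: orange triangular welding magnet, about 95 x 95 mm, 16 mm high, lying on the bench; bystander. Origin: about its middle, on its underside
Not all that is in view belongs to the job. Of the things like the base_plate, leave any that is brown; of the rest the larger one is meant.

How it is judged:
On the way, in this order (a step that is already met when the one before it is completed fails the run):
1. the plate is home in the corner stop (x of base_plate in the frame of corner_stop between -0.004 and 0.004 m and y of base_plate in the frame of corner_stop between -0.004 and 0.004 m and angle between the x axis of base_plate and the x axis of corner_stop, either way round below 0.035 rad), for 0.2 s.
2. the tube lies on the bench, wholly out of the rack, let go (height (world z) of tube below 0.006 m and angle between tube's own z axis and vertical below 0.1 rad and x of tube in the frame of stock_rack below -0.157 m and contact force between the fingers and tube below 0.1 N and linear speed of tube below 0.01 m/s), for 0.2 s.
At the end, for the whole second after the job is handed in: The plate is home in the corner stop (within 4 mm in x and in y and 0.035 rad), and the tube lies at rest on it, flat, along the black line, centred within 8 mm both ways and parallel within 0.07 rad; everything else is where it was (all of step 1 and x of tube in the frame of base_plate between -0.008 and 0.008 m and y of tube in the frame of base_plate between -0.008 and 0.008 m and z of tube in the frame of base_plate between 0.009 and 0.015 m and angle between the x axis of tube and the y axis of base_plate, either way round below 0.07 rad and linear speed of each of tube, base_plate below 0.01 m/s); the robot touches nothing.
It fails at once if the tube is lifted more than 22 mm off the bench while held more than 45 mm from its middle (height (world z) of tube above 0.022 m and horizontal distance between the grasp point and tube above 0.045 m).
It fails at once if another thing on the bench is moved more than 25 mm (distance of any of copper_bar, spray_blue, wire_brush, hammer, wrench, magnet_square from where it was at the start of the episode above 0.025 m).
It also fails if it takes over 72 s, if anything falls off the work surface, if the arm or the gripper's body presses on something with over 40 N, if the wrist force passes 120 N, or if a joint passes its speed limit or range.

## Working session

There is one attempt and no reset: what is moved stays moved. The work goes in short steps, Python scripts to look and compute and a shell command to move; the robot and the scene stay as the last step left them, time stands still between calls to the robot, and variables do not carry over. Pictures are saved under pics/ and viewed, at most 10 in all, crops included, and the job is handed in when it is done.

```bash
mkdir -p pics; ls
python3 - <<'E'
from workcell import bot
import cv2,numpy as np
a=[]
for n in ("scene","side"):
    c=bot.capture(n); cv2.imwrite(f"pics/{n}0.png",c["image"][:,:,::-1]); np.savez(f"{n}0.npz",**c)
    print(n,c["camera_matrix"].tolist(),(-c["R"].T@c["t"]).round(3),c["R"].round(2).tolist())
print(bot.get_state())
E
```

```text
pics
scene [[449.0221835389388, 0.0, 258.1983847312259], [0.0, 449.0221835389388, 195.9861958847689], [0.0, 0.0, 1.0]] [1.345 0.241 1.284] [[-0.27, 0.96, 0.01], [0.79, 0.23, -0.58], [-0.56, -0.15, -0.82]]
side [[374.28901010372743, 0.0, 249.23661606692093], [0.0, 374.28901010372743, 191.33496495233857], [0.0, 0.0, 1.0]] [ 0.243 -0.74   0.973] [[0.96, -0.29, 0.01], [-0.21, -0.72, -0.66], [0.2, 0.63, -0.75]]
{'clock': 0.1, 'q': array([ 1.22033527e+00,  9.17739501e-02,  1.23175418e+00, -1.27940170e-06,
        1.81980992e+00, -5.67042740e-02]), 'joint_velocities': array([ 0.00045527, -0.00290785, -0.00285431,  0.0007645 ,  0.00243036,
       -0.00095387]), 'joint_efforts': array([ 2.13095416e-03, -4.47860634e+01, -4.07566881e+01,  6.98383176e-02,
        2.85368145e-02, -1.22869628e-04]), 'tool_pos': array([0.17364236, 0.57404391, 0.22163209]), 'eef_rot': array([-3.13984999e+00, -9.76797824e-05,  2.84783547e+00]), 'force': array([ 0.26868885, -0.46736892,  0.46059711]), 'moment': array([ 0.09183939, -0.00512658,  0.01418614]), 'grip_force': 0.0, 'grip_width': 1.0007119605650556}
```

View pics/scene0.png

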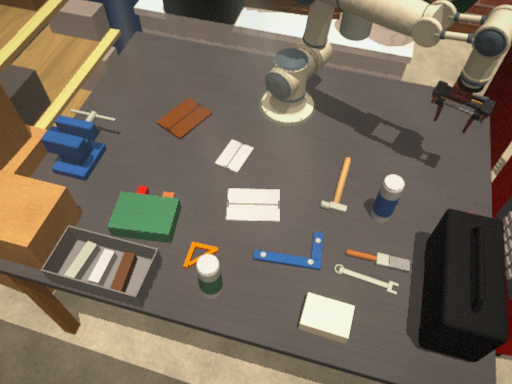

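View pics/side0.png

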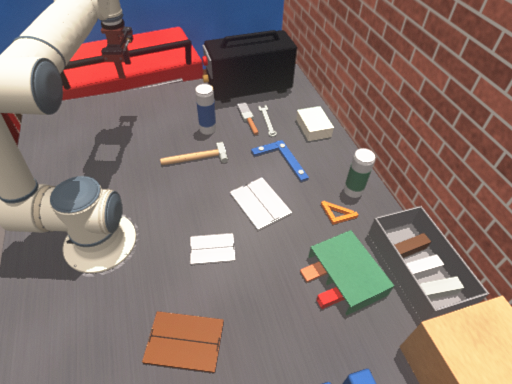

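The scene view shows the plate at (253,205), with a smaller decoy at (234,155) and a brown one at (184,118). The blue stop is at (300,255), the green rack at (145,215), the red tube end at (142,190) and the copper bar at (168,195). In the side view the plate is at (261,203), the stop at (285,158), the rack at (350,268) and the tube end at (330,298).

```bash
cat > h.py <<'E'
import cv2,numpy as np
def load(n): return dict(np.load(n+".npz"))
def cast(c,px,z):
    px=np.atleast_2d(px).astype(float)
    d=np.c_[px,np.ones(len(px))]@np.linalg.inv(c["camera_matrix"]).T@c["R"]
    o=-c["R"].T@c["t"]
    return (o+d*((z-o[2])/d[:,2])[:,None])[:,:2]
def proj(c,X):
    p=(np.atleast_2d(X)@c["R"].T+c["t"])@c["camera_matrix"].T
    return p[:,:2]/p[:,2:]
def mask(c,kind):
    h=cv2.cvtColor(c["image"],cv2.COLOR_RGB2HSV).astype(int); H,S,V=h[...,0],h[...,1],h[...,2]
    m={"blue":(H>100)&(H<125)&(S>130)&(V>60),"red":((H<4)|(H>176))&(S>180)&(V>70),
       "green":(H>55)&(H<95)&(S>100)&(V>40),"plate":(S<45)&(V>140),"copper":(H>=5)&(H<18)&(S>110)}[kind]
    return m.astype(np.uint8)
def blob(c,kind,near,close=0):
    m=mask(c,kind)
    if close: m=cv2.morphologyEx(m,cv2.MORPH_CLOSE,np.ones((close,close),np.uint8))
    cs,_=cv2.findContours(m,cv2.RETR_EXTERNAL,cv2.CHAIN_APPROX_NONE)
    cs=[k for k in cs if cv2.contourArea(k)>30]
    return min(cs,key=lambda k:abs(cv2.pointPolygonTest(k,near,True)) if cv2.pointPolygonTest(k,near,True)<0 else -1)[:,0]
def rect(P):
    r=cv2.minAreaRect((P*1000).astype(np.float32)); return np.round(r[0],1),np.round(r[1],1),round(r[2],1)
E
python3 - <<'E'
from h import *
N={"scene":dict(plate=(253,197),blue=(290,260),red=(142,190),green=(145,215)),"side":dict(plate=(255,205),blue=(292,160),red=(330,298),green=(350,268))}
for n in N:
    c=load(n+"0")
    for k,z in (("plate",.012),("blue",.015),("green",.057),("red",.03)):
        p=blob(c,k,N[n][k],7 if k!="red" else 1); P=cast(c,p,z)
        print(n,k,len(p),rect(P))
        if k=="blue" or k=="red" or k=="green": 
            a=cv2.approxPolyDP(p.reshape(-1,1,2),2.5,True)[:,0]; print(np.c_[a,(cast(c,a,z)*1000).round()].astype(int).tolist())
E
```

```text
scene plate 167 (array([516.2,   2.4]), array([134.6, 181.7]), 14.3)
scene blue 196 (array([644. , 158.1]), array([130.8, 211.5]), 7.6)
[[322, 233, 566, 253], [314, 233, 574, 228], [310, 258, 667, 234], [254, 251, 691, 58], [253, 257, 713, 61], [319, 268, 693, 268]]
scene green 187 (array([ 678.9, -318.2]), array([143. , 197.4]), 7.8)
[[121, 192, 621, -426], [109, 226, 754, -404], [167, 234, 730, -216], [177, 199, 596, -235]]
scene red 28 (array([ 574.7, -374.4]), array([29., 35.]), 4.8)
[[137, 190, 583, -391], [147, 191, 577, -357], [144, 186, 560, -375]]
side plate 373 (array([455.7, -52.4]), array([458.3, 228.7]), 41.6)
side blue 139 (array([638.7, 157.4]), array([126.8, 210.1]), 7.1)
[[252, 149, 565, 253], [256, 153, 573, 227], [279, 148, 665, 229], [300, 178, 683, 63], [307, 177, 708, 60], [282, 141, 689, 263]]Traceback (most recent call last):
  File "<stdin>", line 6, in <module>
  File "h.py", line 21, in blob
    return min(cs,key=lambda k:abs(cv2.pointPolygonTest(k,near,True)) if cv2.pointPolygonTest(k,near,True)<0 else -1)[:,0]
           ~~~^^^^^^^^^^^^^^^^^^^^^^^^^^^^^^^^^^^^^^^^^^^^^^^^^^^^^^^^^^^^^^^^^^^^^^^^^^^^^^^^^^^^^^^^^^^^^^^^^^^^^^^
ValueError: min() iterable argument is empty
```

Run:
```python
from h import *
N={"scene":dict(plate=(253,197),red=(142,190),green=(145,215),copper=(168,195)),"side":dict(plate=(255,205),red=(330,298),green=(350,268),copper=(313,272))}
for n in N:
    c=load(n+"0")
    for k,z,cl in (("plate",.012,5),("green",.057,3),("red",.03,1),("copper",.015,1)):
        try:
            p=blob(c,k,N[n][k],cl if n=="scene" else min(cl,3)); print(n,k,len(p),rect(cast(c,p,z)))
            a=cv2.approxPolyDP(p.reshape(-1,1,2),2,True)[:,0]
            if len(a)<14: print(np.c_[a,(cast(c,a,z)*1000).round()].astype(int).tolist())
        except Exception as e: print(n,k,e, c["image"][N[n][k][1],N[n][k][0]])
c=load("scene0")
print((cast(c,[(210,290),(386,215),(190,262),(213,248),(234,155),(184,118),(325,207),(346,250)],0)*1000).round())
c=load("side0")
print((cast(c,[(353,190),(206,128),(325,212),(356,213),(213,248),(184,340),(222,160),(250,130)],0)*1000).round())
```

```text
scene plate 167 (array([516.2,   2.4]), array([134.6, 181.7]), 14.3)
[[228, 188, 476, -99], [226, 219, 600, -66], [279, 221, 558, 106], [279, 189, 430, 74]]
scene green 210 (array([ 678.9, -318.2]), array([143. , 197.4]), 7.8)
scene red 28 (array([ 574.7, -374.4]), array([29., 35.]), 4.8)
[[137, 190, 583, -391], [143, 193, 589, -366], [147, 191, 577, -357], [144, 186, 560, -375], [139, 186, 565, -392]]
scene copper 29 (array([ 559.3, -288.6]), array([21.7, 41.9]), 6.2)
[[162, 194, 565, -309], [171, 197, 569, -274], [174, 195, 558, -268], [173, 192, 547, -276], [166, 191, 550, -301]]
side plate 446 (array([442.2, -45.4]), array([451.8, 217.7]), 34.2)
side green min() iterable argument is empty [119 182 137]
side red 43 (array([494.7, 960.7]), array([171.4,  42.8]), 79.0)
[[191, 46, 490, 1049], [192, 64, 462, 880], [200, 62, 502, 887]]
side copper 60 (array([ 580.4, -287.5]), array([68.1, 42.7]), 10.7)
[[319, 262, 610, -265], [300, 270, 547, -274], [306, 281, 550, -311], [326, 272, 616, -301]]
[[ 849.  -36.]
 [ 427.  450.]
 [ 777. -128.]
 [ 709.  -75.]
 [ 316. -127.]
 [ 188. -375.]
 [ 452.  244.]
 [ 598.  340.]]
[[ 845.  -29.]
 [ 429.  439.]
 [ 711.  -91.]
 [ 808. -123.]
 [ 326. -121.]
 [ 192. -369.]
 [ 446.  242.]
 [ 596.  377.]]
```

```bash
cat > to.py <<'E'
# usage: to.py x y z(mm) yaw(deg): shift in units in current tool axes, turn units, shift in axes after the turn
import sys,numpy as np
from workcell import bot
from scipy.spatial.transform import Rotation as R
def to(x,y,z,yaw):
    s=bot.get_state(); p=s["tool_pos"]*1000; A=R.from_euler("xyz",s["eef_rot"]); B=R.from_euler("xyz",[180,0,yaw],degrees=True)
    d=np.array([x,y,z])-p
    print("clk %.1f pos %s yaw %.2f F %s w %.2f"%(s["clock"],p.round(1),np.degrees(s["eef_rot"][2]),s["force"].round(1),s["grip_width"]))
    print("shift-first",(A.inv().apply(d)/50).round(3),"turn",(np.degrees((A.inv()*B).as_rotvec())/6).round(2),"shift-after",(B.inv().apply(d)/50).round(3))
if __name__=="__main__": to(*map(float,sys.argv[1:]))
E
python3 to.py 544 -110 120 104.4
```

```text
clk 0.1 pos [173.6 574.  221.6] yaw 163.17 F [ 0.3 -0.5  0.5] w 1.00
shift-first [-11.051 -10.947   2.051] turn [-0.02  0.01  9.79] shift-after [-15.093   3.772   2.033]
```

```bash
python3 -m handwheel '[[[-0.69,-0.68,0],[0,0,0],1],[[-0.69,-0.68,0],[0,0,0],1],[[-0.69,-0.68,0],[0,0,0],1],[[-0.69,-0.68,0],[0,0,0],1],[[-0.69,-0.68,0],[0,0,0],1],[[-0.69,-0.68,0],[0,0,0],1],[[-0.69,-0.68,0],[0,0,0],1],[[-0.69,-0.68,0],[0,0,0],1],[[-0.69,-0.68,0],[0,0,0],1],[[-0.69,-0.68,0],[0,0,0],1],[[-0.69,-0.68,0],[0,0,0],1],[[-0.69,-0.68,0],[0,0,0],1],[[-0.69,-0.68,0],[0,0,0],1],[[-0.69,-0.68,0],[0,0,0],1],[[-0.69,-0.68,0],[0,0,0],1],[[-0.69,-0.68,0],[0,0,0],1]]'; python3 -m handwheel '[[[0,0,0.1],[0,0,1],1],[[0,0,0.1],[0,0,1],1],[[0,0,0.2],[0,0,1],1],[[0,0,0.2],[0,0,1],1],[[0,0,0.2],[0,0,1],1],[[0,0,0.2],[0,0,1],1],[[0,0,0.2],[0,0,1],1],[[0,0,0.2],[0,0,1],1],[[0,0,0.2],[0,0,1],1],[[0,0,0.2],[0,0,0.8],1],[[0,0,0],[0,0,0],1]]'; python3 to.py 544 -110 6 104.4
```

```text
clock: 2.1
tool_pos: [0.545, -0.1077, 0.2221]
eef_rot: [3.141, -0.001, 2.848]
force: [0.7, 0.8, 0.7]
grip_width: 1.002
grip_force: 0.0
clock: 3.48
tool_pos: [0.5438, -0.1061, 0.1312]
eef_rot: [-3.139, -0.001, 1.822]
force: [0.4, 0.0, -0.3]
grip_width: 1.002
grip_force: 0.0
clk 3.5 pos [ 543.8 -106.1  131.2] yaw 104.41 F [ 0.4  0.  -0.3] w 1.00
shift-first [-0.08  -0.011  2.503] turn [-0.02 -0.01  0.  ] shift-after [-0.077 -0.017  2.503]
```

Run:
```python
from workcell import bot
from h import *
for n in ("wrist","scene"):
    c=bot.capture(n); np.savez(n+"1.npz",**c)
    cv2.imwrite(f"pics/{n}1.png",c["image"][:,:,::-1])
```

```text
(no output)
```

View pics/wrist1.png

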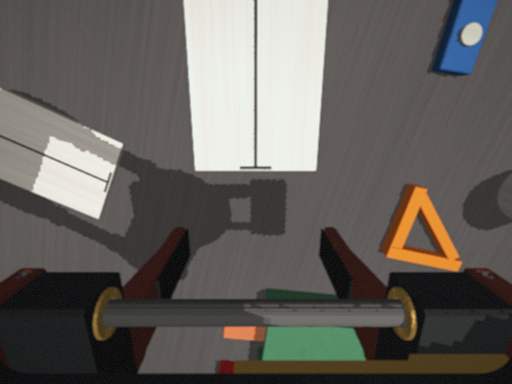

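The wrist view shows the plate's near edge at row 170, columns 195–317. It is square to the fingers, and the magnet at (420,235) is clear of them.

```bash
python3 -m handwheel '[[[-0.08,0,0.5],[0,0,0],1],[[0,0,0.6],[0,0,0],1],[[0,0,0.6],[0,0,0],1],[[0,0,0.5],[0,0,0],1],[[0,0,0.3],[0,0,0],1],[[0,0,0],[0,0,0],1]]'; python3 -m handwheel '[[[0.2,0,0],[0,0,0],1],[[0.2,0,0],[0,0,0],1],[[0.2,0,0],[0,0,0.1],1],[[0.2,0,0],[0,0,0.1],1],[[0.2,0,0],[0,0,0.1],1],[[0.2,0,0],[0,0,0.1],1],[[0.2,0,0],[0,0,0.15],1],[[0.2,0,0],[0,0,0.15],1],[[0.2,0,0],[0,0,0.15],1],[[0.2,0,0],[0,0,0.15],1],[[0.2,0,0],[0,0,0.17],1],[[0.15,0,0],[0,0,0],1],[[0.1,0,0],[0,0,0],1]]'; python3 to.py 520 9 6 97.4
python3 - <<'E'
from workcell import bot
from h import *
c=bot.capture("scene"); np.savez("scene2.npz",**c); cv2.imwrite("pics/scene2.png",c["image"][:,:,::-1])
for near in ((255,200),(270,205)):
  p=blob(c,"plate",near,5); a=cv2.approxPolyDP(p.reshape(-1,1,2),3,True)[:,0];print(rect(cast(c,p,.012)),np.c_[a,(cast(c,a,.012)*1000).round()].astype(int).tolist())
E
```

```text
clock: 4.32
tool_pos: [0.545, -0.11, 0.0069]
eef_rot: [-3.14, -0.001, 1.822]
force: [-0.2, -0.2, -0.9]
grip_width: 1.003
grip_force: 0.0
clock: 5.95
tool_pos: [0.5215, 0.0095, 0.009]
eef_rot: [3.139, 0.002, 1.699]
force: [1.0, -5.0, 3.0]
grip_width: 1.001
grip_force: 3.0
clk 6.0 pos [521.5   9.5   9. ] yaw 97.34 F [ 1. -5.  3.] w 1.00
shift-first [-0.006 -0.031  0.06 ] turn [ 0.02  0.02 -0.01] shift-after [-0.006 -0.03   0.06 ]
(array([507.4, 110.4]), array([134.4, 179.6]), 7.1) [[263, 192, 458, 24], [256, 222, 583, 34], [308, 229, 562, 206], [311, 197, 433, 189]]
(array([507.4, 110.4]), array([134.4, 179.6]), 7.1) [[263, 192, 458, 24], [256, 222, 583, 34], [308, 229, 562, 206], [311, 197, 433, 189]]
```

```bash
python3 -m handwheel '[[[-0.3,0,0],[0,0,0],1],[[0,0,-0.5],[0,0,0],1],[[0,0,-0.4],[0,0,1],1],[[0,0,0],[0,0,1],1],[[0,0,0],[0,0,1],1],[[0,0,0],[0,0,1],1],[[0,0,0],[0,0,1],1],[[0,0,0],[0,0,1],1],[[0,0,0],[0,0,1],1],[[0,0,0],[0,0,1],1],[[0,0,0],[0,0,1],1],[[0,0,0],[0,0,1],1],[[0,0,0],[0,0,1],1],[[0,0,0],[0,0,1],1],[[0,0,0],[0,0,1],1],[[0,0,0],[0,0,1],1],[[0,0,0],[0,0,1],1],[[0,0,0],[0,0,0],1]]'; python3 to.py 413 97.5 6 7.4
```

```text
clock: 8.25
tool_pos: [0.5224, -0.0053, 0.0522]
eef_rot: [-3.141, 0.001, 0.129]
force: [1.1, 0.6, -0.1]
grip_width: 1.001
grip_force: 0.0
clk 8.2 pos [522.4  -5.3  52.2] yaw 7.38 F [ 1.1  0.6 -0.1] w 1.00
shift-first [-1.906 -2.32   0.928] turn [-0.01  0.01 -0.  ] shift-after [-1.906 -2.322  0.924]
```

```bash
python3 -m handwheel '[[[-0.48,-0.58,0],[0,0,0],1],[[-0.48,-0.58,0],[0,0,0],1],[[-0.48,-0.58,0],[0,0,0],1],[[-0.48,-0.58,0],[0,0,0],1],[[0,0,0.4],[0,0,0],1],[[0,0,0.4],[0,0,0],1],[[0,0,0.12],[0,0,0],1],[[0,0,0],[0,0,0],1]]';  python3 -m handwheel '[[[0.2,0,0],[0,0,0],1],[[0.2,0,0],[0,0,0],1],[[0.2,0,0],[0,0,0],1],[[0.2,0,0],[0,0,0],1],[[0.2,0,0],[0,0,0],1],[[0.2,0,0],[0,0,0],1],[[0.2,0,0],[0,0,0],1],[[0.2,0,0],[0,0,0],1],[[0.2,0,0],[0,0,0],1],[[0.2,0,0],[0,0,0],1],[[0.2,0,0],[0,0,0],1],[[0.15,0,0],[0,0,0],1],[[0.1,0,0],[0,0,0],1]]'; python3 to.py 536.6 113.8 6 7.4
python3 - <<'E'
from workcell import bot
from h import *
c=bot.capture("scene"); np.savez("scene3.npz",**c); cv2.imwrite("pics/scene3.png",c["image"][:,:,::-1])
p=blob(c,"plate",(273,230),5); a=cv2.approxPolyDP(p.reshape(-1,1,2),3,True)[:,0];print(rect(cast(c,p,.012)),np.c_[a,(cast(c,a,.012)*1000).round()].astype(int).tolist())
c=bot.capture("wrist"); np.savez("wrist3.npz",**c); cv2.imwrite("pics/wrist3.png",c["image"][:,:,::-1])
E
```

```text
clock: 9.25
tool_pos: [0.4125, 0.0975, 0.0065]
eef_rot: [-3.141, 0.001, 0.129]
force: [-0.8, 0.3, -1.6]
grip_width: 1.001
grip_force: 0.0
clock: 10.88
tool_pos: [0.5336, 0.1133, 0.0069]
eef_rot: [-3.141, 0.004, 0.128]
force: [-19.3, -1.9, 12.7]
grip_width: 1.0
grip_force: 10.3
clk 10.9 pos [533.6 113.3   6.9] yaw 7.36 F [-19.3  -1.9  12.7] w 1.00
shift-first [ 0.061 -0.002  0.017] turn [-0.    0.04 -0.01] shift-after [ 0.061 -0.002  0.017]
(array([618.4, 124.1]), array([152.7, 183. ]), 7.4) [[255, 217, 565, 25], [251, 249, 685, 46], [259, 249, 678, 71], [261, 256, 701, 84], [266, 251, 679, 94], [306, 256, 661, 221], [308, 221, 532, 200]]
```

View pics/wrist3.png

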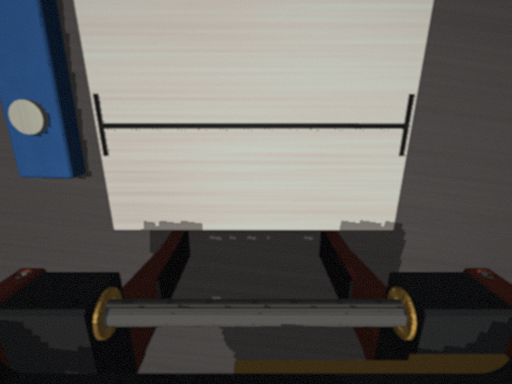

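The plate is against the back bar (19 N), with a gap of about 10–14 mm left to the side bar at columns 75–95. Next is the push along y.

```bash
python3 -m handwheel '[[[-0.3,0,0],[0,0,0],1],[[0,0,-0.5],[0,0,0],1],[[0,0,-0.5],[0,0,-1],1],[[0,0,0],[0,0,-1],1],[[0,0,0],[0,0,-1],1],[[0,0,0],[0,0,-1],1],[[0,0,0],[0,0,-1],1],[[0,0,0],[0,0,-1],1],[[0,0,0],[0,0,-1],1],[[0,0,0],[0,0,-1],1],[[0,0,0],[0,0,-1],1],[[0,0,0],[0,0,-1],1],[[0,0,0],[0,0,-1],1],[[0,0,0],[0,0,-1],1],[[0,0,0],[0,0,-1],1],[[0,0,0],[0,0,-1],1],[[0,0,0],[0,0,-1],1],[[0,0,0],[0,0,0],1]]'; python3 to.py 630 3 6 97.4
```

```text
clock: 13.22
tool_pos: [0.5201, 0.1115, 0.0568]
eef_rot: [3.141, -0.0, 1.698]
force: [-0.4, 0.1, -0.2]
grip_width: 0.995
grip_force: 0.0
clk 13.2 pos [520.1 111.5  56.8] yaw 97.30 F [-0.4  0.1 -0.2] w 1.00
shift-first [-2.431  1.904  1.016] turn [ 0.   -0.   -0.02] shift-after [-2.434  1.9    1.016]
```

```bash
python3 -m handwheel '[[[-0.61,0.475,0],[0,0,0],1],[[-0.61,0.475,0],[0,0,0],1],[[-0.61,0.475,0],[0,0,0],1],[[-0.61,0.475,0],[0,0,0],1],[[0,0,0.5],[0,0,0],1],[[0,0,0.4],[0,0,0],1],[[0,0,0.12],[0,0,0],1],[[0,0,0],[0,0,0],1]]';  python3 -m handwheel '[[[0.1,0,0],[0,0,0],1],[[0.1,0,0],[0,0,0],1],[[0.1,0,0],[0,0,0],1],[[0.1,0,0],[0,0,0],1],[[0.1,0,0],[0,0,0],1],[[0.08,0,0],[0,0,0],1]]'
python3 - <<'E'
from workcell import bot
from h import *
c=bot.capture("wrist"); np.savez("wrist4.npz",**c); cv2.imwrite("pics/wrist4.png",c["image"][:,:,::-1])
E
python3 to.py 625.3 38.5 6 97.4
```

```text
clock: 14.22
tool_pos: [0.6288, 0.003, 0.0053]
eef_rot: [-3.141, -0.0, 1.699]
force: [0.3, -0.3, 0.4]
grip_width: 1.002
grip_force: 0.0
clock: 14.98
tool_pos: [0.6256, 0.0306, 0.0059]
eef_rot: [3.141, 0.002, 1.699]
force: [0.2, -4.6, 1.2]
grip_width: 1.004
grip_force: 2.5
clk 15.0 pos [625.6  31.3   5.9] yaw 97.34 F [-0.1 -3.8  1.3] w 1.00
shift-first [ 0.144  0.013 -0.002] turn [ 0.    0.01 -0.01] shift-after [ 0.144  0.014 -0.002]
```

View pics/wrist4.png

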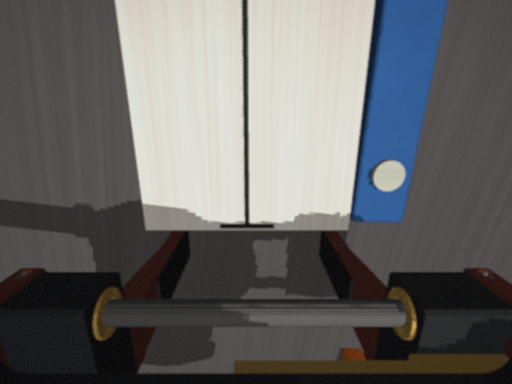

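The plate's +x edge lies against the back bar at column 355, and the near edge at row 230 is close to the bar's end at row 222. I'll keep pushing gently until the force rises.

```bash
python3 -m handwheel '[[[0.06,0,0],[0,0,0],1],[[0.06,0,0],[0,0,0],1],[[0.04,0,0],[0,0,0],1],[[0,0,0],[0,0,0],1]]'; python3 -m handwheel '[[[0.04,0,0],[0,0,0],1],[[0.0,0,0],[0,0,0],1]]'
```

```text
clock: 15.52
tool_pos: [0.6246, 0.0384, 0.0058]
eef_rot: [3.141, 0.001, 1.699]
force: [-0.9, -5.1, 1.5]
grip_width: 0.999
grip_force: 2.8
clock: 15.78
tool_pos: [0.6245, 0.0386, 0.0059]
eef_rot: [3.142, 0.004, 1.698]
force: [0.0, -10.9, 1.2]
grip_width: 1.001
grip_force: 5.5
```

```bash
python3 -m handwheel '[[[0.05,0,0],[0,0,0],1],[[0.0,0,0],[0,0,0],1]]'; python3 -m handwheel '[[[-0.05,0,0],[0,0,0],1],[[-0.3,0,0],[0,0,0],1],[[0,0,-0.6],[0,0,0],1],[[0,0,-1],[0,0,0],1],[[0,0,-1],[0,0,0],1],[[0,0,-1],[0,0,0],1],[[0.5,0,0],[0,0,0],1],[[1,0,0],[0,0,0],1],[[0,0,0],[0,0,0],1]]';python3 - <<'E'
from workcell import bot
from h import *
c=bot.capture("wrist"); np.savez("wrist5.npz",**c); cv2.imwrite("pics/wrist5.png",c["image"][:,:,::-1])
E
python3 to.py 530 120 6 7.4
```

```text
clock: 16.02
tool_pos: [0.6242, 0.0388, 0.006]
eef_rot: [-3.141, 0.008, 1.696]
force: [0.1, -17.0, 1.5]
grip_width: 1.001
grip_force: 8.7
clock: 17.15
tool_pos: [0.616, 0.1041, 0.1854]
eef_rot: [-3.141, -0.002, 1.704]
force: [-0.0, -0.4, -0.7]
grip_width: 1.004
grip_force: 0.0
clk 17.2 pos [616.2 102.3 185.3] yaw 97.53 F [-0.6 -0.9 -0.7] w 1.00
shift-first [ 0.574 -1.662  3.588] turn [-1.000e-02 -0.000e+00  1.502e+01] shift-after [-1.665 -0.573  3.587]
```

View pics/wrist5.png

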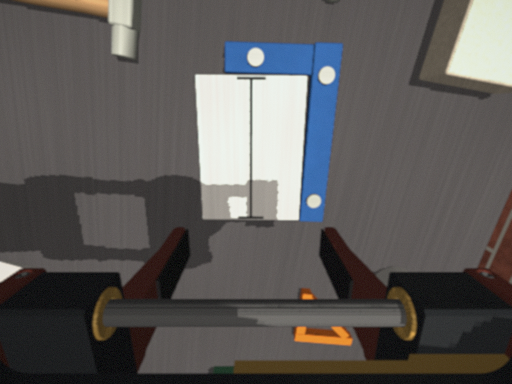

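The plate looks flush with both bars: its right edge is on the bar at columns 305–310 and its top edge at row 74. I'll check the gap in numbers.

Run:
```python
from h import *
c=load("wrist5"); im=c["image"].astype(int); 
b=mask(c,"blue")
# along rows: right edge; sample brightness profile
for r in (90,120,150,190,205):
    row=im[r,285:330]; blue=(row[:,2]-row[:,0]>40); br=(row.min(1)>90)
    xs=np.where(blue)[0][0]+285; pl=np.where(im[r,260:330].min(1)>90)[0]; pl=pl[pl+260<xs][-1]+260
    print(r,"plate",pl,"blue",xs,(cast(c,[(pl+.5,r)],.012)*1000).round(1),(cast(c,[(xs-.5,r)],.015)*1000).round(1))
for q in (232,245,265,285,300):
    col=im[60:90,q]; xs=np.where(col[:,2]-col[:,0]>40)[0]; xs=xs[xs<25][-1]+60; pl=np.where(im[:90,q].min(1)>120)[0]; pl=pl[pl>xs][0]
    print(q,"plate",pl,"blue",xs,(cast(c,[(q,pl-.5)],.012)*1000).round(1),(cast(c,[(q,xs+.5)],.015)*1000).round(1))
p=blob(c,"blue",(320,130),3); print(rect(cast(c,p,.015)))
l=[cast(c,[(r0,77),(r1,217)],.012) for r0,r1 in((251,250),)]; print(l)
```

```text
90 plate 307 blue 310 [[663.2 220.3]] [[664.9 220.4]]
120 plate 305 blue 307 [[667.3 186.8]] [[667.9 187. ]]
150 plate 303 blue 305 [[671.7 151.1]] [[672.3 151.6]]
190 plate 300 blue 302 [[677.6  99.5]] [[678.3 100.4]]
205 plate 300 blue 301 [[681.5  79.1]] [[680.8  80. ]]
232 plate 74 blue 72 [[573.7 226.1]] [[573.9 226.8]]
245 plate 74 blue 72 [[588.5 228.1]] [[588.5 228.8]]
265 plate 75 blue 73 [[611.5 230.1]] [[611.3 230.8]]
285 plate 75 blue 73 [[634.3 233.2]] [[633.8 233.8]]
300 plate 75 blue 74 [[651.4 235.5]] [[651.  235.1]]
(array([638. , 160.3]), array([129.7, 212.4]), 6.0)
[array([[0.59583857, 0.22534509],
       [0.61714032, 0.05304281]])]
```

The plate is home, with gaps of 1 mm or less. On to the tube.

```bash
python3 -m handwheel '[[[-0.93,-0.35,0],[0,0,0],1],[[-0.93,-0.35,0],[0,0,0],1],[[-0.93,-0.35,0],[0,0,0],1],[[-0.93,-0.35,0],[0,0,0],1],[[-0.93,-0.35,0],[0,0,0],1],[[-0.93,-0.35,0],[0,0,0],1],[[-0.93,-0.35,0],[0,0,0],1],[[-0.93,-0.35,0],[0,0,0],1],[[-0.93,-0.35,0],[0,0,0],1],[[-0.93,-0.35,0],[0,0,0],1]]';  python3 -m handwheel '[[[0,0,0.1],[0,0,1],0.9],[[0,0,0.1],[0,0,1],0.8],[[0,0,0.1],[0,0,1],0.7],[[0,0,0.1],[0,0,1],0.65],[[0,0,0.1],[0,0,1],0.65],[[0,0,0],[0,0,1],0.65],[[0,0,0],[0,0,1],0.65],[[0,0,0],[0,0,1],0.65],[[0,0,0],[0,0,1],0.65],[[0,0,0],[0,0,1],0.65],[[0,0,0],[0,0,1],0.65],[[0,0,0],[0,0,1],0.65],[[0,0,0],[0,0,1],0.65],[[0,0,0],[0,0,1],0.65],[[0,0,0],[0,0,1],0.65],[[0,0,0],[0,0,0],0.65],[[0,0,0],[0,0,0],0.65]]';python3 - <<'E'
from workcell import bot
from h import *
c=bot.capture("wrist"); np.savez("wrist6.npz",**c); cv2.imwrite("pics/wrist6.png",c["image"][:,:,::-1])
E
python3 to.py 565 -374 3 7.5
```

```text
clock: 18.45
tool_pos: [0.5011, -0.3853, 0.1854]
eef_rot: [3.141, -0.0, 1.698]
force: [0.2, -0.1, 0.2]
grip_width: 1.002
grip_force: 0.0
clock: 20.58
tool_pos: [0.502, -0.3833, 0.1605]
eef_rot: [-3.141, 0.0, 0.13]
force: [-0.3, 0.4, -0.4]
grip_width: 0.648
grip_force: 0.0
clk 20.6 pos [ 502.1 -383.2  160.5] yaw 7.41 F [-0.3  0.2  0.5] w 0.65
shift-first [ 1.272 -0.019  3.149] turn [-0.    0.   -0.01] shift-after [ 1.271 -0.018  3.15 ]
```

View pics/wrist6.png

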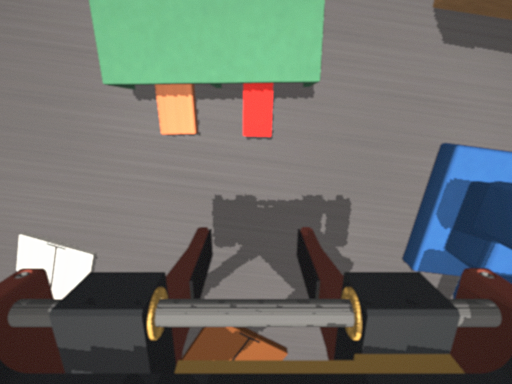

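The wrist view shows the red tube end at columns 244–273, rows 83–137, and the copper bar at columns 157–196. The rack's front edge is at row 82.

Run:
```python
from h import *
c=load("wrist6")
p=blob(c,"red",(258,110)); a=cv2.approxPolyDP(p.reshape(-1,1,2),2,True)[:,0]
print(np.c_[a,(cast(c,a,.03)*1000).round(1),(cast(c,a,0)*1000).round(1)].tolist())
im=c["image"].astype(int)
m=(im[:,:,0]>1.6*im[:,:,1])&(im[:,:,0]-im[:,:,2]>40)
for r in (92,105,115,125):
    q=np.where(m[r,235:285])[0]+235; print(r,q[0],q[-1],(cast(c,[(q[0]-.5,r),(q[-1]+.5,r)],.03)*1000).round(1).tolist())
print(im[125:142,258].tolist())
print("rack front top",(cast(c,[(104,83),(320,81)],.057)*1000).round(1).tolist())
```

```text
[[244.0, 84.0, 609.7, -358.0, 612.3, -356.6], [244.0, 133.0, 561.7, -363.8, 559.3, -362.9], [269.0, 136.0, 562.1, -390.7, 559.7, -392.6], [272.0, 84.0, 613.4, -386.1, 616.4, -387.5]]
92 242 273 [[601.9, -356.4], [606.2, -388.8]]
105 243 272 [[589.6, -358.8], [593.6, -389.6]]
115 242 272 [[579.6, -359.0], [583.8, -391.1]]
125 242 271 [[569.5, -360.1], [573.7, -391.6]]
[[254, 75, 67], [254, 80, 71], [254, 78, 70], [254, 79, 70], [254, 78, 70], [254, 79, 72], [254, 77, 69], [254, 76, 68], [255, 78, 70], [255, 78, 69], [255, 76, 70], [234, 78, 74], [132, 79, 76], [86, 84, 83], [103, 103, 101], [132, 127, 124], [138, 131, 131]]
rack front top [[591.5, -231.7], [619.1, -428.0]]
```

```bash
python3 -m handwheel '[[[0.75,0.02,0.3],[0,0,0.15],0.65],[[0.8,0.02,0.5],[0,0,0],0.65],[[0,0,0.8],[0,0,0],0.65],[[0,0,0.8],[0,0,0],0.65],[[0,0,0.5],[0,0,0],0.65],[[0,0,0.2],[0,0,0],0.65],[[0,0,0],[0,0,0],0.65]]'; python3 to.py 579 -375.3 5 6.5
```

```text
clock: 21.5
tool_pos: [0.5794, -0.3755, 0.0054]
eef_rot: [-3.141, 0.001, 0.113]
force: [0.4, -0.2, -0.5]
grip_width: 0.652
grip_force: 0.0
clk 21.5 pos [ 579.4 -375.5    5.4] yaw 6.47 F [ 0.4 -0.2 -0.5] w 0.65
shift-first [-0.008 -0.005  0.008] turn [-0.  0. -0.] shift-after [-0.008 -0.005  0.008]
```

```bash
python3 -m handwheel '[[[0,0,0],[0,0,0],0.4],[[0,0,0],[0,0,0],0.2],[[0,0,0],[0,0,0],0.2],[[0,0,0],[0,0,0],0.2],[[0,0,0],[0,0,0],0.2],[[0,0,0],[0,0,0],0.2]]'; python3 -m handwheel '[[[-0.1,0,0],[0,0,0],0.2],[[-0.2,0,0],[0,0,0],0.2],[[-0.2,0,0],[0,0,0],0.2],[[-0.25,0,0],[0,0,0],0.2],[[-0.25,0,0],[0,0,0],0.2],[[-0.25,0,0],[0,0,0],0.2],[[-0.25,0,0],[0,0,0],0.2],[[-0.25,0,0],[0,0,0],0.2],[[-0.25,0,0],[0,0,0],0.2],[[-0.25,0,0],[0,0,0],0.2],[[-0.25,0,0],[0,0,0],0.2],[[-0.2,0,0],[0,0,0],0.2],[[-0.15,0,0],[0,0,0],0.2],[[0,0,0],[0,0,0],0.2]]'
```

```text
clock: 22.25
tool_pos: [0.58, -0.3759, 0.0066]
eef_rot: [3.14, -0.001, 0.112]
force: [-0.3, 0.6, 6.1]
grip_width: 0.338
grip_force: 30.0
clock: 24.0
tool_pos: [0.438, -0.3917, 0.0066]
eef_rot: [3.141, -0.001, 0.112]
force: [0.4, 0.5, 6.4]
grip_width: 0.339
grip_force: 30.0
```

```bash
python3 -m handwheel '[[[0,0,0],[0,0,0],0.65],[[0,0,0],[0,0,0],0.65],[[0,0,0],[0,0,0],0.65],[[0,0,0],[0,0,0],0.65],[[0,0,0],[0,0,0],0.65],[[0,0,-0.6],[0,0,0],0.65],[[0,0,-1],[0,0,0],0.65],[[-0.5,0,-1],[0,0,0],0.65],[[-0.5,0,-0.5],[0,0,0],0.65],[[0,0,0],[0,0,0],0.65],[[0,0,0],[0,0,0],0.65]]';python3 - <<'E'
from workcell import bot
from h import *
c=bot.capture("wrist"); np.savez("wrist7.npz",**c); cv2.imwrite("pics/wrist7.png",c["image"][:,:,::-1])
im=c["image"].astype(int)
m=((im[:,:,0]>1.6*im[:,:,1])&(im[:,:,0]-im[:,:,2]>40)&(im[:,:,2]>im[:,:,1]*.75)).astype(np.uint8); m[240:]=0
cs,_=cv2.findContours(m,0,1); p=max(cs,key=cv2.contourArea)[:,0]; print(p.min(0),p.max(0))
print(rect(cast(c,p,.03))); a=cv2.approxPolyDP(p.reshape(-1,1,2),3,True)[:,0]; print(np.c_[a,(cast(c,a,.03)*1000).round(1)].tolist())
E
python3 to.py 504 -384 5 6.5
```

```text
clock: 25.38
tool_pos: [0.3885, -0.3968, 0.1593]
eef_rot: [-3.14, 0.0, 0.112]
force: [0.8, 0.0, -0.4]
grip_width: 0.651
grip_force: 0.0
[239   0] [272 163]
(array([ 493.6, -384.8]), array([152.5,  32. ]), 6.3)
[[239.0, 0.0, 567.6, -361.3], [241.0, 162.0, 417.2, -378.0], [267.0, 163.0, 419.3, -406.6], [272.0, 0.0, 571.0, -391.7]]
clk 25.4 pos [ 388.4 -396.5  158.6] yaw 6.47 F [-0.6  0.  -0.3] w 0.65
shift-first [2.329 0.02  3.069] turn [-0.02  0.01 -0.01] shift-after [2.324 0.014 3.072]
```

View pics/wrist7.png

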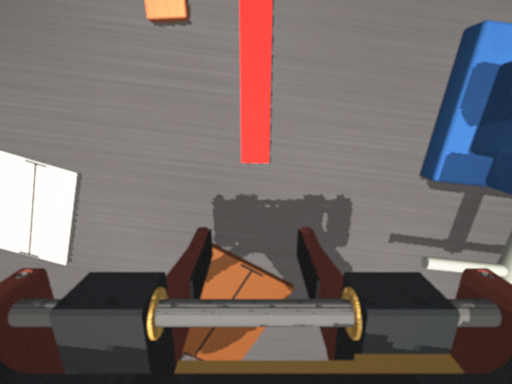

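The tube lies clear of the rack with its near end at row 163, columns 241–270. I'll grip it by the middle.

```bash
python3 -m handwheel '[[[0.8,0,0],[0,0,0],0.65],[[0.8,0,0.4],[0,0,0],0.65],[[0.71,0.01,0.5],[0,0,0],0.65],[[0,0,0.9],[0,0,0],0.65],[[0,0,0.8],[0,0,0],0.65],[[0,0,0.47],[0,0,0],0.65],[[0,0,0],[0,0,0],0.65]]'; python3 to.py 503.3 -383.7 5 6.5;  python3 -m handwheel '[[[0,0,0],[0,0,0],0.4],[[0,0,0],[0,0,0],0.2],[[0,0,0],[0,0,0],0.2],[[0,0,0],[0,0,0],0.2],[[0,0,0],[0,0,0],0.2],[[0,0,0],[0,0,0],0.2],[[0,0,-0.5],[0,0,0],0.2],[[0,0,-1],[0,0,0],0.2],[[0,0,-0.5],[0,0,0],0.2],[[0,0,0],[0,0,0],0.2]]'; python3 to.py 606.3 138.5 60 97.2
```

```text
clock: 26.3
tool_pos: [0.5024, -0.3829, 0.0033]
eef_rot: [-3.137, 0.004, 0.113]
force: [-0.4, -0.7, 1.1]
grip_width: 0.65
grip_force: 0.0
clk 26.3 pos [ 502.4 -382.9    3.3] yaw 6.50 F [-0.4 -0.7  1.1] w 0.65
shift-first [ 0.016  0.017 -0.035] turn [-0.04  0.04  0.  ] shift-after [ 0.016  0.017 -0.035]
clock: 27.55
tool_pos: [0.5039, -0.3854, 0.1092]
eef_rot: [3.139, -0.003, 0.112]
force: [0.6, -0.9, -3.7]
grip_width: 0.337
grip_force: 30.0
clk 27.6 pos [ 503.9 -385.4  109.2] yaw 6.44 F [ 0.6 -0.9 -3.7] w 0.34
shift-first [  3.208 -10.186   0.963] turn [  0.04   0.   -15.13] shift-after [10.139  3.345  0.985]
```

```bash
python3 -m handwheel '[[[0,0,0],[0,0,-0.5],0.2],[[0,0,0],[0,0,-1],0.2],[[0,0,0],[0,0,-1],0.2],[[0,0,0],[0,0,-1],0.2],[[0,0,0],[0,0,-1],0.2],[[0,0,0],[0,0,-1],0.2],[[0,0,0],[0,0,-1],0.2],[[0,0,0],[0,0,-1],0.2],[[0,0,0],[0,0,-1],0.2],[[0,0,0],[0,0,-1],0.2],[[0,0,0],[0,0,-1],0.2],[[0,0,0],[0,0,-1],0.2],[[0,0,0],[0,0,-1],0.2],[[0,0,0],[0,0,-1],0.2],[[0,0,0],[0,0,-1],0.2],[[0,0,0],[0,0,-0.6],0.2],[[0,0,0],[0,0,0],0.2]]'; python3 -m handwheel '[[[0.3,0.1,0],[0,0,0],0.2],[[0.6,0.2,0],[0,0,0],0.2],[[0.8,0.265,0],[0,0,0],0.2],[[0.8,0.265,0],[0,0,0],0.2],[[0.8,0.265,0],[0,0,0],0.2],[[0.8,0.265,0],[0,0,0],0.2],[[0.8,0.265,0],[0,0,0],0.2],[[0.8,0.265,0],[0,0,0],0.2],[[0.8,0.265,0],[0,0,0],0.2],[[0.8,0.265,0],[0,0,0],0.2],[[0.8,0.265,0],[0,0,0],0.2],[[0.8,0.265,0],[0,0,0],0.2],[[0.7,0.23,0],[0,0,0],0.2],[[0.3,0.1,0],[0,0,0],0.2],[[0,0,0],[0,0,0],0.2]]'; python3 to.py 606.3 138.5 60 97.2
python3 - <<'E'
from workcell import bot
from h import *
c=bot.capture("wrist"); np.savez("wrist8.npz",**c); cv2.imwrite("pics/wrist8.png",c["image"][:,:,::-1])
E
```

```text
clock: 29.68
tool_pos: [0.5022, -0.384, 0.1041]
eef_rot: [-3.139, -0.003, 1.693]
force: [-0.1, -0.7, -3.2]
grip_width: 0.341
grip_force: 30.0
clock: 31.55
tool_pos: [0.6047, 0.1276, 0.1067]
eef_rot: [-3.141, 0.0, 1.695]
force: [-0.7, -0.9, -4.7]
grip_width: 0.338
grip_force: 30.0
clk 31.6 pos [604.7 127.6 106.7] yaw 97.13 F [-0.7 -0.9 -4.7] w 0.34
shift-first [0.212 0.059 0.934] turn [-0.01  0.   -0.01] shift-after [0.211 0.059 0.934]
```

View pics/wrist8.png

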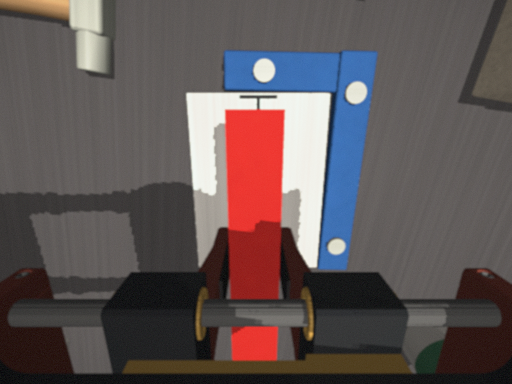

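The held tube's far end is at row 110, columns 226–284. The plate's far edge is at row 93 with the line tick at (258,97).

Run:
```python
from h import *
c=load("wrist8")
im=c["image"].astype(int)
m=((im[:,:,0]>1.6*im[:,:,1])&(im[:,:,0]-im[:,:,2]>40)); 
for r in (113,130,160,200,220):
    q=np.where(m[r,200:310])[0]+200; P=cast(c,[(q[0]-.5,r),(q[-1]+.5,r)],.133)*1000; print(r,q[0],q[-1],P.mean(0).round(1),np.hypot(*(P[1]-P[0])).round(1))
q=np.where(m[:200,255])[0][0]; e=cast(c,[(255,q-.5)],.133)[0]*1000; print("end",q,e.round(1))
# plate: top edge, left and right edge at rows ; tick
for r in (98,150,220,255):
    row=im[r]; pl=np.where((row.min(1)>85)&(np.arange(512)>150)&(np.arange(512)<345)&(row[:,2]-row[:,0]<40))[0]
    P=cast(c,[(pl[0]-.5,r),(pl[-1]+.5,r)],.012)*1000; print(r,pl[0],pl[-1],P.round(1).tolist(),P.mean(0).round(1),np.hypot(*(P[1]-P[0])).round(1))
for q in (215,300):
    col=im[:110,q]; pl=np.where((col.min(1)>120))[0]; pl=pl[pl>80][0]; print("top",pl,(cast(c,[(q,pl-.5)],.012)*1000).round(1))
print(im[97:110,252:266].sum(2).tolist()[3:9:2])
```

```text
113 225 283 [594.2 210.7] 28.6
130 225 283 [595.2 202.7] 29.1
160 226 282 [597. 188.] 29.1
200 227 281 [599.7 166.7] 29.4
220 228 280 [601.2 155.2] 29.0
end 110 [594.5 212.3]
98 151 330 [[499.8, 211.2], [660.9, 231.5]] [580.3 221.4] 162.3
150 151 326 [[500.2, 164.2], [666.9, 185.3]] [583.6 174.8] 168.0
220 195 321 [[546.1, 97.3], [676.7, 113.8]] [611.4 105.6] 131.6
255 197 318 [[550.6, 56.6], [681.7, 73.3]] [616.2  64.9] 132.1
top 92 [[557.1 223.9]]
top 92 [[632.6 233.5]]
[[723, 726, 734, 734, 642, 383, 263, 466, 678, 734, 734, 730, 725, 730], [717, 721, 726, 727, 635, 375, 254, 467, 673, 726, 728, 720, 718, 724], [714, 719, 721, 701, 576, 322, 248, 473, 676, 724, 729, 718, 719, 721]]
```

```bash
python3 -m handwheel '[[[0.1,0.03,0],[0,0,0],0.2],[[0.12,0.03,0],[0,0,0],0.2],[[0,0,0.5],[0,0,0],0.2],[[0,0,0.6],[0,0,0],0.2],[[0,0,0.4],[0,0,0],0.2],[[0,0,0.14],[0,0,0],0.2],[[0,0,0],[0,0,0],0.2]]'; python3 to.py 606.5 139 17 97.1
```

```text
clock: 32.48
tool_pos: [0.6069, 0.1379, 0.0253]
eef_rot: [-3.142, 0.0, 1.694]
force: [-0.3, 0.5, -2.8]
grip_width: 0.337
grip_force: 30.0
clk 32.5 pos [606.9 137.9  25.3] yaw 97.04 F [-0.3  0.5 -2.8] w 0.34
shift-first [ 0.022 -0.005  0.165] turn [-0.    0.   -0.01] shift-after [ 0.022 -0.005  0.165]
```

```bash
python3 -m handwheel '[[[0.02,0,0.05],[0,0,0],0.2],[[0,0,0.04],[0,0,0],0.2],[[0,0,0.03],[0,0,0],0.2],[[0,0,0],[0,0,0],0.2]]'; python3 -m handwheel '[[[0,0,0.03],[0,0,0],0.2],[[0,0,0],[0,0,0],0.2]]'
```

```text
clock: 32.98
tool_pos: [0.6069, 0.1391, 0.0195]
eef_rot: [3.141, -0.0, 1.694]
force: [0.4, -0.7, -2.0]
grip_width: 0.337
grip_force: 30.0
clock: 33.22
tool_pos: [0.6069, 0.139, 0.0194]
eef_rot: [3.141, -0.0, 1.694]
force: [-3.3, -0.4, 3.9]
grip_width: 0.335
grip_force: 30.0
```

Contact. Releasing and backing off.

```bash
python3 -m handwheel '[[[0,0,0],[0,0,0],0.45],[[0,0,0],[0,0,0],0.55],[[0,0,0],[0,0,0],0.6],[[0,0,0],[0,0,0],0.6],[[0,0,-0.4],[0,0,0],0.6],[[0,0,-0.8],[0,0,0],0.6],[[0,0,-1],[0,0,0],0.6],[[0,0,-1],[0,0,0],0.6],[[-0.8,0,0],[0,0,0],0.6],[[-0.8,0,0],[0,0,0],0.6],[[-0.8,0,0],[0,0,0],0.6],[[0,0,0],[0,0,0],0.6],[[0,0,0],[0,0,0],0.6]]'
python3 - <<'E'
from workcell import bot
from h import *
c=bot.capture("wrist"); np.savez("wrist9.npz",**c); cv2.imwrite("pics/wrist9.png",c["image"][:,:,::-1])
im=c["image"].astype(int)
m=((im[:,:,0]>1.6*im[:,:,1])&(im[:,:,0]-im[:,:,2]>40)&(im[:,:,2]>.75*im[:,:,1])).astype(np.uint8); m[235:]=0
cs,_=cv2.findContours(m,0,1); p=max(cs,key=cv2.contourArea)[:,0]; print("tube",p.min(0),p.max(0),rect(cast(c,p,.042)))
a=cv2.approxPolyDP(p.reshape(-1,1,2),2.5,True)[:,0]; print(np.c_[a,(cast(c,a,.042)*1000).round(1)].tolist())
w=((im.min(2)>85)&(im[:,:,2]-im[:,:,0]<40)).astype(np.uint8)|m; w[235:]=0; w=cv2.morphologyEx(w,cv2.MORPH_OPEN,np.ones((3,3)))
cs,_=cv2.findContours(w,0,1); cs=[k for k in cs if cv2.pointPolygonTest(k,tuple(map(float,p.mean(0))),False)>0 or cv2.contourArea(k)>2000]
for k in cs:
    a=cv2.approxPolyDP(k,4,True)[:,0]; print(np.c_[a,(cast(c,a,.012)*1000).round(1)].tolist())
E
```

```text
clock: 34.85
tool_pos: [0.6215, 0.0203, 0.1788]
eef_rot: [3.14, -0.0, 1.694]
force: [0.2, 0.5, 0.2]
grip_width: 0.6
grip_force: 0.0
tube [239   0] [269 158] (array([607.5, 129.7]), array([ 29.9, 150.8]), 7.1)
[[239.0, 0.0, 584.4, 202.7], [241.0, 157.0, 602.6, 54.2], [266.0, 157.0, 630.4, 57.7], [269.0, 0.0, 612.7, 206.3]]
[[73.0, 184.0, 393.7, -11.4], [80.0, 218.0, 399.2, -57.5], [77.0, 233.0, 393.6, -80.2], [144.0, 234.0, 483.2, -70.5], [139.0, 194.0, 476.8, -14.4]]
[[65.0, 68.0, 395.4, 124.1], [71.0, 134.0, 396.2, 51.5], [68.0, 152.0, 390.8, 29.1], [60.0, 155.0, 380.7, 24.2], [56.0, 144.0, 377.2, 37.2], [57.0, 158.0, 376.7, 19.9], [61.0, 154.0, 382.1, 25.6], [62.0, 159.0, 382.7, 19.4], [76.0, 161.0, 399.7, 19.0], [78.0, 145.0, 403.6, 39.3], [80.0, 163.0, 404.4, 17.1], [150.0, 177.0, 490.6, 9.9], [183.0, 173.0, 531.7, 20.2], [218.0, 183.0, 576.4, 12.7], [235.0, 177.0, 597.0, 23.2], [276.0, 178.0, 648.5, 28.3], [275.0, 228.0, 657.4, -40.0], [237.0, 229.0, 607.0, -47.7], [229.0, 224.0, 595.6, -41.8], [219.0, 234.0, 583.6, -58.1], [292.0, 234.0, 681.5, -45.9], [298.0, 225.0, 687.2, -31
[... 2497 characters left out ...]
500.2, 173.8], [167.0, 44.0, 508.0, 162.2], [161.0, 42.0, 501.5, 163.4], [159.0, 49.0, 499.4, 156.2], [156.0, 8.0, 495.6, 194.7], [151.0, 44.0, 490.7, 160.1], [147.0, 23.0, 486.3, 179.6], [144.0, 41.0, 483.1, 162.0], [141.0, 33.0, 479.9, 169.3], [131.0, 33.0, 469.2, 168.0], [132.0, 17.0, 470.4, 183.2], [124.0, 43.0, 461.5, 157.4], [120.0, 14.0, 457.9, 184.4], [111.0, 68.0, 446.5, 130.5], [106.0, 38.0, 442.2, 159.8], [102.0, 43.0, 437.6, 154.4], [96.0, 40.0, 431.3, 156.5], [93.0, 53.0, 427.4, 143.3], [92.0, 39.0, 427.1, 157.0], [82.0, 38.0, 416.3, 156.6], [80.0, 70.0, 411.9, 124.1], [74.0, 47.0, 407.0, 146.7], [73.0, 80.0, 403.3, 112.6], [68.0, 67.0, 398.8, 125.5], [72.0, 63.0, 403.6, 130.2]]
```

View pics/wrist9.png

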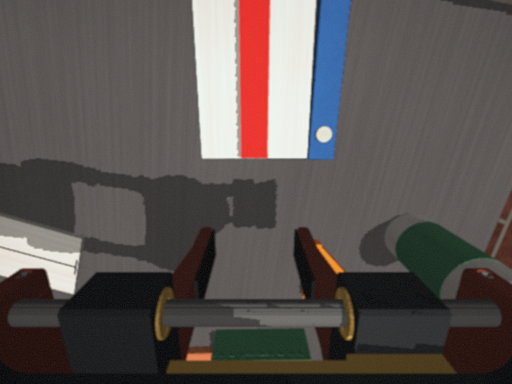

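The tube lies on the line, with its near end at row 158, columns 240–267. It is centred to about 1–2 mm, and the plate is still against the bars. Handing in.

```bash
python3 -c "
from workcell import bot
print(bot.close_job())"
```

```text
the job is handed in; nothing more can be done
None
```

The plate is home in the corner stop and the tube lies on it along the black line, centred to about 1–2 mm by camera measurement; I handed the job in at about 35 s of the 72 s allowed, but no verdict came back.

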